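Index the mosaic turntable one hole on

ROBOT

A 6-joint arm with a two-finger parallel gripper is mounted at the origin on the work surface. World frame = base frame: x ahead of the robot, y to its left, z up, the work surface at z = 0. Lengths are in m, angles in rad, forces in N, time in s.
With the tool pointing down it reaches from about 0.275 to 0.975 m from the base axis. Payload 8.4 kg.
Tool frame: the origin (TCP) lies between the finger pads; the fingertips stand 17 mm ahead of it and the grasp point (between the pads) lies 2 mm behind it; z points along the fingers, y is the line along which they close (so a half turn about z gives the same grasp; the last joint's range is limited). The gripper opens to 92 mm and grips with 3 to 60 N. Pads are 20 mm wide; open, the fingers measure 128 mm over their backs; the gripper's body (75 mm by 189 mm) begins 69 mm behind the grasp point.
Start: joints at [-1.274, 0.353, 1.633, -0, 1.155, -0.002], TCP at [0.184, -0.597, 0.206] pointing down, gripper open.
Joint ranges: [-2.63, 2.63], [-0.92, 2.1], [0.06, 2.66], [-1.3, 4.44], [0, 2.69], [-3.02, 3.02]. Speed limits (rad/s): [2.22, 2.22, 2.79, 3.14, 3.14, 3.14].

INTERFACE

Orientations are given as a unit quaternion [w, x, y, z].
In Python, from workcell import status, get_image, ticket, nets gives the robot as it stands.
- The arm moves only by the shell command python3 -m inch 'ROWS' [OPENING] [FORCE]. ROWS is JSON, a list of rows, each a list of 6 numbers: the shift along the tool's x, y, z in cm, then the turn, a rotation vector about the tool's x, y, z in degrees. In form: [[x, y, z, rx, ry, rz], ...]. A call has exactly 10 rows; each row shifts and turns the commanded pose from where the row before left it, along the tool's axes as they then stand; what a row does not reach is not made up. A row lasts 1/10 s, in which the tool goes at most 50 mm and 8.59 degrees, less where a joint would pass 70% of its speed; a pose out of reach is approached as far as the arm can. A call is refused whole if a number of a shift passes 5 or a number of a turn 8.59, either way. A call with a gripper value outside its range is refused whole. OPENING is the finger opening in cm, from 0 to 9.19, set as the call begins (- or left out, the last holds). The fingers move at their own pace and stop on an object; FORCE is the grip in N (left out, the last holds). Time passes only in rows, so rows that do not move let the fingers close, or fill a call up. It gives the time, the measured TCP pose, the force, the opening and the grip force at its end, in the units of the state.
- status.observe(): the state, without advancing time (a new reading comes with each control period).
- get_image(name): name is "scene" or "top" or "wrist"; returns a dict with "pixels" (384x512x3 uint8, blue, green, red), "z_map" (384x512 float32, m along the optical axis (not along the pixel's ray), 0 where there is no reading), "intrinsics" (3x3 intrinsics, pixels), "k1" (the pictures are not rectified: a ray, as slopes to the right and down, at radius r is drawn at 1 + k1 r^2 times it, then the intrinsics apply), "position" and "attitude" of the camera in the world. Camera axes: x right, y down, z forward; pixel columns grow to the right and rows downward; lengths in m; the calibration is good to about 2 mm. A picture is of the moment at which its call begins.
- ticket.sign_off(): hands the job in; it is judged then, once.
Trained networks look in a picture, given as the dict that the camera call returned (one of the last four; its "shot" number tells which), for a name from the list of things; names that differ only in an ending like _2 or _b are one class to them, and where a whole thing is asked for, a point or a joint stands for the part that bears it (a point fixed in the world has none). Each returns a list of dicts, best first, with "confidence" (0 to 1); they miss things now and then, are a little off and sometimes report something else, mostly with a low value. They report only what shows in the picture. A call takes as long as a camera call.
- nets.search_frame(picture, name): "pixel" ([column, row] in pixels, amid what is visible of it).
- nets.pinpoint(picture, name): "pixel" ([column, row] in pixels: a listed point, or the origin of a listed thing).
The state is a dict: "time": time; "joint_positions": joint angles; "joint_vel": joint speeds; "joint_efforts": joint torques, N m; "tcp_pos": TCP position; "tcp_rot": TCP orientation; "wrist_force": force on the tool from outside, world axes, zero at the start; "ft_torque": the same for the moment, N m; "grip_width": finger opening in m; "gripper_force": force on a finger pad.
Only numpy, scipy, OpenCV 4.12 (cv2) and the standard library are available. Lean on these libraries where they do the work, as an engineer would, in place of code of your own. Each camera call takes 0.05 s, during which the arm holds its last target. There are 200 camera calls.

TASK

The round mosaic stand is locked by its spring plunger. With the fingertips, press the plunger's black cap in, turn the table counterclockwise (seen from above) to the very next hole, and let the plunger spring fully out there so the table is locked again. Nothing is to be picked up: leave the wooden panel lying on the table and do not disturb the things standing around.

Things in the scene. Friction and masses are not known exactly. Their poses are not given: they have to be found in the camera images.
- stand: Indexing stand fixed to the bench: dark steel foot (170 mm diameter), column and, 45 to 53 mm above the bench, a fixed aluminium index plate (204 mm diameter) with six 12 mm holes, 60 degrees apart, on a circle of 92 mm radius. Origin: on the turning axis at bench level, z up. The plunger's starting hole lies on the stand's own -x side. Any yaw.
- turntable (a joint): Angle (rad) of the round steel table (166 mm diameter, upper face 68 mm above the bench) about the stand's vertical axis: 0 at the start, growing counterclockwise seen from above; 1.047 at the next hole. The plunger rides on it, 112 mm from the axis. Light friction (0.12 N m, about 1 N at the plunger); it stays where it is left and has about 0.02 rad of play when locked.
- plunger (a joint): Depth (m) the plunger is pressed: 0 fully out, 0.013 at its lower stop; spring 3.5 N out, 8 N at the stop. Its foot holds a 9 mm round-tipped pin up in the hole from below; from about 0.010 down the pin is clear and the table turns. Let go between holes, the pin rubs on the plate's underside (about 0.010) and snaps up once within 3 mm of a hole's centre.
- plunger_top (a point): Centre of the flat top of the plunger's black cap: a disc 34 mm wide, 9 mm thick, on a 12 mm steel stem at the end of the table's short radial arm. 105 mm above the bench when out, 92 mm at the stop; moves with plunger and table. A fingertip pressed on it carries it round by friction (coefficient about 0.5 or more).
- axis_top (a point): Point on the turning axis, at the height of the table's upper face (68 mm).
- next_hole (a point): Centre of the next hole, at the upper face of the fixed index plate (53 mm): 60 degrees counterclockwise from the starting hole, 92 mm from the axis. It does not move. The cap must finish 20 mm farther out on the same radius.
- panel: Round wooden panel, 124 mm diameter, 10 mm thick, with a half-laid mosaic (4 mm more), lying loose on the table between three 6 mm pegs 7 mm high; it rides round with the table. Origin: centre of its underside. Not to be lifted or shifted off centre.
- jar: Bystander: glass jar, 60 mm diameter, 70 mm high, beside the stand. Origin: centre of its underside.
- brick: Bystander: grey cement block 90 x 55 x 35 mm beside the stand. Origin: centre of its underside.
- cup: Bystander: terracotta cup, 66 mm diameter, 60 mm high, beside the stand. Origin: centre of its underside.
- bowl_blue: Bystander: green shallow bowl, 170 mm diameter, 30 mm high, with blue chips. Origin: centre of its underside.
- bowl_earth: Bystander: green shallow bowl, 170 mm diameter, 30 mm high, with brown chips. Origin: centre of its underside.
- tile_board: Bystander: cork board 150 x 150 x 10 mm with a small mosaic. Origin: centre of its underside.
- hammer: Bystander: wooden-handled hammer lying flat on the bench, about 280 mm long, handle towards its -x.
- sprayer: Bystander: spray bottle, 72 mm diameter, 191 mm high. Origin: centre of its underside.

How it is judged:
By the outcome, as a careful person would: the job done as asked, in the order asked, and still so for the second after the job is handed in, with the robot touching nothing.
It also fails if it takes over 37 s, if anything falls off the work surface, if the arm or the gripper's body presses on something with over 40 N, if the wrist force passes 120 N, or if a joint passes its speed limit or range.

## Working session

There is one attempt and no reset: what is moved stays moved. The work goes in short steps, Python scripts to look and compute and a shell command to move; the robot and the scene stay as the last step left them, time stands still between calls to the robot, and variables do not carry over. Pictures are saved under pics/ and viewed, at most 10 in all, crops included, and the job is handed in when it is done.

```bash
mkdir -p pics; cat > h.py <<'E'
import numpy as np, cv2
from scipy.spatial.transform import Rotation as R
from workcell import status, get_image, ticket, nets
def rot(q): return R.from_quat([q[1],q[2],q[3],q[0]]).as_matrix()
def att(p):
    a=np.array(p["attitude"]); return a if a.shape==(3,3) else rot(a)
def ray(p,px):
    K=np.array(p["intrinsics"]); d=np.array([(px[0]-K[0,2])/K[0,0],(px[1]-K[1,2])/K[1,1]])
    s=d.copy()
    for _ in range(20): s=d/(1+p["k1"]*(s@s))
    return att(p)@np.array([s[0],s[1],1])
def at_z(p,px,z):
    r=ray(p,px); c=np.array(p["position"]); return c+r*(z-c[2])/r[2]
def depth(p,px):
    u,v=int(round(px[0])),int(round(px[1])); return np.array(p["position"])+ray(p,px)*p["z_map"][v,u]
E
python3 - <<'E'
from h import *
s=status.observe(); print(s)
Z=dict(plunger_top=.105,axis_top=.068,next_hole=.053,stand=0,panel=.068,jar=0,brick=0,cup=0,sprayer=0,hammer=0,bowl_blue=0,bowl_earth=0)
for c in("top","scene"):
    p=get_image(c); cv2.imwrite(f"pics/{c}1.png",p["pixels"]); print(c,p["position"],p["attitude"],p["k1"])
    for n,z in Z.items():
        for d in nets.pinpoint(p,n)[:2]:
            print(n,np.round(d["pixel"],1),round(d["confidence"],2),np.round(at_z(p,d["pixel"],z),4),np.round(depth(p,d["pixel"]),3))
E
```

```text
{'time': 0.0, 'joint_positions': array([-1.27440826e+00,  3.53649946e-01,  1.63408373e+00,  4.46121207e-05,
        1.15519962e+00, -2.42237552e-03]), 'joint_vel': array([-1.74386430e-04, -1.67492901e-03, -1.82355096e-04,  6.18573167e-05,
       -2.58903740e-03, -1.23779699e-05]), 'joint_efforts': array([ 3.08978670e-04, -5.93841183e+01, -3.34219158e+01,  6.97205309e-02,
        2.33143475e-02, -1.14280019e-04]), 'tcp_pos': array([ 0.18385071, -0.59684587,  0.20578414]), 'tcp_rot': array([-6.66083095e-04,  9.88860906e-01,  1.48841054e-01, -7.79903611e-05]), 'wrist_force': array([-0.97528098, -1.09172601, -0.1583817 ]), 'ft_torque': array([-0.01250186, -0.06257461,  0.04238376]), 'gripper_force': 0.0, 'grip_width': 0.0918646284566075}
top [ 0.39675505 -0.00808104  1.29368519] [-0.04794364  0.71041104 -0.70072047  0.04481499] -0.09292028137006979
plunger_top [282.8 228.4] 0.49 [ 0.4396 -0.0732  0.105 ] [ 0.44  -0.073  0.106]
next_hole [303.9 202.6] 0.97 [ 0.5189 -0.1384  0.053 ] [ 0.519 -0.138  0.053]
stand [393.  243.1] 0.69 [ 0.4015 -0.4209  0.    ] [ 0.401 -0.416  0.015]
panel [275.
[... 1134 characters left out ...]
5.6] 0.9 [ 0.56   -0.0577  0.    ] [0.606 0.009 0.07 ]
panel [241.6 191.2] 0.63 [ 0.5534 -0.0548  0.068 ] [ 0.563 -0.042  0.081]
jar [213.7 236.3] 0.95 [0.7247 0.0238 0.    ] [0.744 0.058 0.039]
brick [292.4 221.9] 0.97 [0.456  0.1239 0.    ] [0.484 0.152 0.036]
cup [212.4 171.8] 0.76 [ 0.5309 -0.2982  0.    ] [ 0.558 -0.252  0.039]
sprayer [262.5 289.9] 0.93 [0.7244 0.3006 0.    ] [0.748 0.329 0.048]
sprayer [224.3 152.5] 0.19 [ 0.4118 -0.3914  0.    ] [ 0.427 -0.368  0.018]
hammer [175.8 160.9] 0.56 [ 0.6175 -0.4538  0.    ] [ 0.628 -0.431  0.017]
bowl_earth [326.6 297.5] 0.9 [0.5858 0.4323 0.    ] [0.597 0.441 0.018]
bowl_earth [292.3 224.1] 0.19 [0.4637 0.1325 0.    ] [0.491 0.16  0.036]
```

```bash
python3 - <<'E'
from h import *
p=get_image("top")
img=p["pixels"]; cv2.imwrite("pics/top2.png",cv2.resize(img[100:270,170:400],None,fx=3.4,fy=3.4,interpolation=cv2.INTER_CUBIC))
# world points of all pixels
P=np.array([[depth(p,(u,v)) for u in range(190,380)] for v in range(110,270)])
def fit(m,name):
    q=P[m]; c,r=cv2.minEnclosingCircle(q[:,:2].astype(np.float32)); print(name,len(q),np.round(q.mean(0),4),"circ",np.round(c,4),round(r,4),"zmed",np.median(q[:,2]).round(4))
X,Y,Z=P[...,0],P[...,1],P[...,2]
fit((abs(Z-.105)<.006)&(np.hypot(X-.44,Y+.073)<.04),"cap")
for lo,hi,n in((.0485,.058,"plate"),(.063,.0735,"table"),(.076,.088,"panel")):
    fit((Z>lo)&(Z<hi)&(np.hypot(X-.56,Y+.055)<.108),n)
E
```

```text
cap 112 [ 0.4426 -0.067   0.1039] circ [ 0.4424 -0.0672] 0.0166 zmed 0.1038
plate 1003 [ 0.5528 -0.0525  0.0524] circ [ 0.5539 -0.0546] 0.102 zmed 0.0523
table 1093 [ 0.5498 -0.0538  0.0676] circ [ 0.5462 -0.0543] 0.0899 zmed 0.0675
panel 1007 [ 0.5515 -0.0532  0.0789] circ [ 0.5575 -0.0556] 0.0652 zmed 0.0784
```

View pics/top2.png

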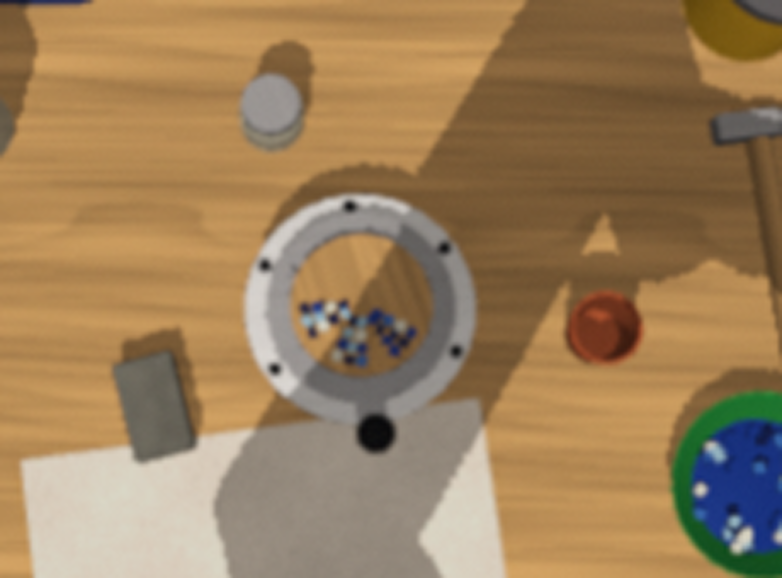

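View pics/scene1.png

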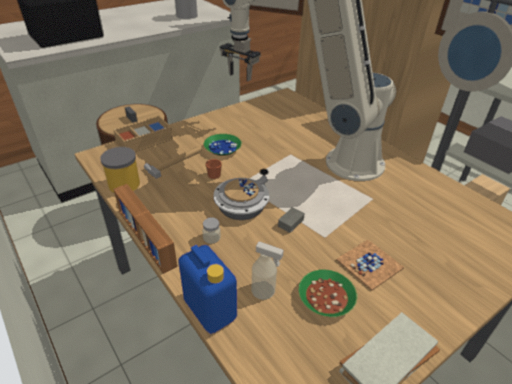

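```bash
python3 - <<'E'
from h import *
p=get_image("top"); g=p["pixels"].astype(float).max(2)
H=[]
for u,v in((456,351),(444,248),(350,206),(264,265),(274,369)):
    u=170+u/3.4-.5;v=100+v/3.4-.5
    U,V=np.meshgrid(np.arange(int(u)-3,int(u)+5),np.arange(int(v)-3,int(v)+5)); w=np.clip(70-g[V,U],0,None)
    c=[(w*U).sum()/w.sum(),(w*V).sum()/w.sum()]; H.append(at_z(p,c,.053)); print(np.round(c,1),np.round(H[-1],4))
H=np.array(H)[:,:2]
from scipy.optimize import least_squares
k=np.arange(1,6)*np.pi/3
f=lambda x:(np.c_[x[0]+.092*np.cos(x[2]+k),x[1]+.092*np.sin(x[2]+k)]-H).ravel()
r=least_squares(f,[.554,-.054,-3.0]); print(r.x,np.degrees(r.x[2]),np.round(f(r.x)*1e3,1))
x=r.x
for i in range(0,61,10):
    a=x[2]+np.radians(i); print(i,np.round([x[0]+.112*np.cos(a),x[1]+.112*np.sin(a)],4))
U,V=np.meshgrid(np.arange(272,290),np.arange(218,238)); w=(g[V,U]<45); print("cap",at_z(p,[U[w].mean(),V[w].mean()],.105),w.sum())
E
```

```text
[303.6 202.8] [ 0.5183 -0.1375  0.053 ]
[300.2 172.5] [ 0.6095 -0.1273  0.053 ]
[272.5 160.3] [ 0.6456 -0.0435  0.053 ]
[247.4 177.6] [0.5918 0.031  0.053 ]
[250.4 208. ] [0.5006 0.0207 0.053 ]
[ 0.55489027 -0.05335818 -3.03067007] -173.64460422568825 [-0.3 -0.1 -0.1 -0.2  0.7  0.3 -0.  -0.1 -0.3  0. ]
0 [ 0.4436 -0.0658]
10 [ 0.4474 -0.0849]
20 [ 0.4545 -0.1031]
30 [ 0.4647 -0.1198]
40 [ 0.4776 -0.1344]
50 [ 0.4928 -0.1466]
60 [ 0.51  -0.156]
cap [ 0.44441146 -0.06567565  0.105     ] 79
```

The crop shows the black cap at crop pixel (376,433), with the next hole counterclockwise at (456,351). The hole fit residuals are under 1 mm. It puts the axis at (0.555, -0.053) and the cap at (0.444, -0.066). Next I close the fingers and move above the cap.

```bash
python3 -m inch '[[1,-1.1,0,0,0,0],[2,-2.15,0,0,0,0],[2.2,-2.35,0,0,0,0],[2.2,-2.35,0,0,0,0],[2.2,-2.35,0,0,0,0],[2.2,-2.35,0,0,0,0],[2.2,-2.35,0,0,0,0],[2.2,-2.35,0,0,0,0],[2.2,-2.35,0,0,0,0],[2.2,-2.35,0,0,0,0]]' 0 10
python3 -m inch '[[2.2,-2.35,0,0,0,0],[2.2,-2.35,0,0,0,0],[2.2,-2.35,0,0,0,0],[2.2,-2.35,0,0,0,0],[2.2,-2.35,0,0,0,0],[2.2,-2.35,1,0,0,0],[2.2,-2.35,1,0,0,0],[2.2,-2.3,1,0,0,0],[2,-2,1,0,0,0],[0.5,-0.7,0.5,0,0,0]]'
cat > g.py <<'E'
from h import *
s=status.observe(); T=rot(s["tcp_rot"]); t=s["tcp_pos"]
c=np.array([.55489,-.05336]); a0=-3.03067
d=t[:2]-c; print("tcp",np.round(t,4),"rad",np.hypot(*d).round(4),"angle",np.degrees(np.arctan2(d[1],d[0])-a0).round(2),"toolyaw",np.degrees(np.arctan2(T[1,0],T[0,0])).round(2),"z",T[:,2].round(3))
print("F",s["wrist_force"].round(2),"j",s["joint_positions"].round(2),"w",s["grip_width"],"t",s["time"])
import sys
a=a0+np.radians(float(sys.argv[1])); g=np.r_[c+.112*np.array([np.cos(a),np.sin(a)]),t[2]]
print("to target, tool cm",(T.T@(g-t)*100).round(2))
E
python3 g.py 0
```

```text
time: 2.4
tcp_pos: [0.3162, -0.3238, 0.2065]
tcp_rot: [-0.0, 0.989, 0.149, 0.0]
wrist_force: [-0.4, 0.2, -0.4]
grip_width: 0.0144
gripper_force: 0.0
time: 3.4
tcp_pos: [0.4449, -0.0593, 0.1609]
tcp_rot: [-0.0, 0.989, 0.15, -0.0]
wrist_force: [-0.4, 0.4, -0.6]
grip_width: 0.0003
gripper_force: 0.0
tcp [ 0.4449 -0.0593  0.1609] rad 0.1101 angle -3.26 toolyaw 17.24 z [-0.     0.001 -1.   ]
F [-0.41  0.36 -0.65] j [-0.14  0.13  2.04  0.    0.97  1.13] w 0.00025305289914808306 t 3.4
to target, tool cm [-0.32  0.58 -0.  ]
```

```bash
python3 -m inch '[[-0.16,0.29,0.5,0,0,0],[-0.16,0.29,0.8,0,0,0],[0,0,0.8,0,0,0],[0,0,0.7,0,0,0],[0,0,0.5,0,0,0],[0,0,0.4,0,0,0],[0,0,0.3,0,0,0],[0,0,0.3,0,0,0],[0,0,0.3,0,0,0],[0,0,0,0,0,0]]'
python3 g.py 0
```

```text
time: 4.4
tcp_pos: [0.4434, -0.0682, 0.1152]
tcp_rot: [-0.0, 0.989, 0.149, -0.0]
wrist_force: [0.0, 0.1, 0.2]
grip_width: 0.0004
gripper_force: 0.0
tcp [ 0.4434 -0.0682  0.1152] rad 0.1125 angle 1.21 toolyaw 17.13 z [-0.  0. -1.]
F [0.02 0.1  0.23] j [-0.16  0.2   2.08  0.    0.86  1.12] w 0.0004147217559357292 t 4.4
to target, tool cm [ 0.09 -0.22  0.  ]
```

```bash
python3 g.py 0; python3 - <<'E'
from h import *
p=get_image("wrist"); q=get_image("scene")
cv2.imwrite("pics/w2.png",np.hstack([cv2.resize(p["pixels"],(400,300)),cv2.resize(q["pixels"][130:220,190:310],(400,300),interpolation=cv2.INTER_CUBIC)]))
for x in(p,q):
  for d in nets.pinpoint(x,"plunger_top")[:1]: print(d,at_z(x,d["pixel"],.1),depth(x,d["pixel"]))
E
```

```text
tcp [ 0.4434 -0.0682  0.1152] rad 0.1125 angle 1.21 toolyaw 17.13 z [-0.  0. -1.]
F [0.02 0.1  0.23] j [-0.16  0.2   2.08  0.    0.86  1.12] w 0.0004147217559357292 t 4.4
to target, tool cm [ 0.09 -0.22  0.  ]
{'pixel': [253.5, 225.1], 'confidence': 0.66} [ 0.43838294 -0.06819555  0.1       ] [ 0.45220636 -0.06408743  0.13587119]
{'pixel': [260.8, 170.4], 'confidence': 0.47} [ 0.44569418 -0.08326278  0.1       ] [ 0.45188791 -0.07539463  0.10723064]
```

View pics/w2.png

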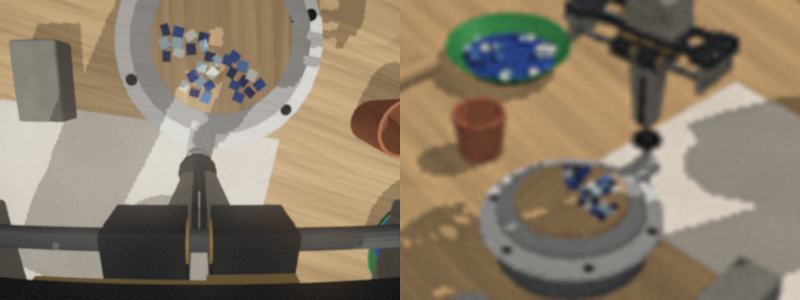

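The left panel (wrist) shows the closed fingertips over the black cap, which is at about (198,165). The right panel shows the tip at the cap, about (645,138). There is little force yet, so I go a little deeper.

```bash
python3 -m inch '[[0,0,0.1,0,0,0],[0,0,0.1,0,0,0],[0,0,0.1,0,0,0],[0,0,0,0,0,0],[0,0,0,0,0,0],[0,0,0,0,0,0],[0,0,0,0,0,0],[0,0,0,0,0,0],[0,0,0,0,0,0],[0,0,0,0,0,0]]'
python3 g.py 0; python3 - <<'E'
from h import *
q=get_image("scene"); p=get_image("wrist")
cv2.imwrite("pics/w3.png",np.hstack([cv2.resize(p["pixels"][170:300,180:330],(400,346),interpolation=cv2.INTER_CUBIC),cv2.resize(q["pixels"][145:190,235:287],(400,346),interpolation=cv2.INTER_CUBIC)]))
E
```

```text
time: 5.6
tcp_pos: [0.4435, -0.0683, 0.1125]
tcp_rot: [-0.0, 0.989, 0.149, -0.0]
wrist_force: [-0.7, -0.1, -0.1]
grip_width: 0.0004
gripper_force: 0.0
tcp [ 0.4435 -0.0683  0.1125] rad 0.1123 angle 1.26 toolyaw 17.12 z [-0.  0. -1.]
F [-0.69 -0.11 -0.13] j [-0.16  0.21  2.09  0.    0.85  1.12] w 0.00041793526757173726 t 5.6
to target, tool cm [ 0.08 -0.24  0.  ]
```

View pics/w3.png

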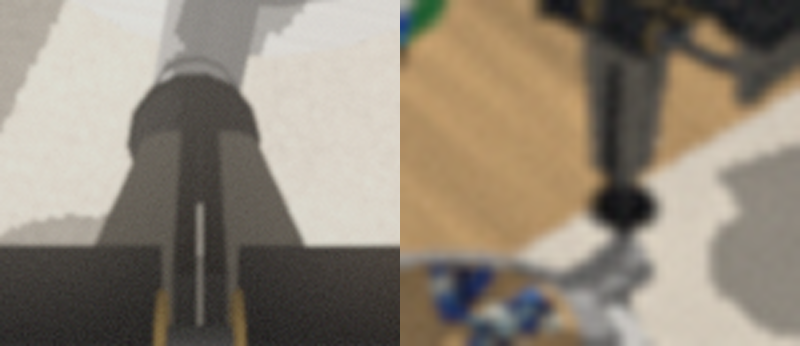

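The fingertips look to be directly over the cap, and in the scene crop the cap is still out at about px (264,172). I keep descending and watch the force.

```bash
python3 -m inch '[[0.04,-0.12,0.05,0,0,0],[0.04,-0.12,0.05,0,0,0],[0,0,0.1,0,0,0],[0,0,0.1,0,0,0],[0,0,0.1,0,0,0],[0,0,0,0,0,0],[0,0,0,0,0,0],[0,0,0,0,0,0],[0,0,0,0,0,0],[0,0,0,0,0,0]]'
python3 g.py 0
```

```text
time: 6.7
tcp_pos: [0.4436, -0.0657, 0.1085]
tcp_rot: [0.0, 0.989, 0.149, 0.0]
wrist_force: [-0.9, -0.5, -0.3]
grip_width: 0.0003
gripper_force: 0.0
tcp [ 0.4436 -0.0657  0.1085] rad 0.1119 angle -0.01 toolyaw 17.12 z [ 0. -0. -1.]
F [-0.88 -0.47 -0.29] j [-0.15  0.21  2.09  0.    0.84  1.12] w 0.0003409461331771895 t 6.7
to target, tool cm [-0.01  0.   -0.  ]
```

```bash
python3 - <<'E'
from h import *
s=status.observe(); print(s["joint_efforts"].round(2),s["ft_torque"].round(2))
w=get_image("wrist"); q=get_image("scene"); t=get_image("top")
for v in range(190,262,6):
    print(v,[tuple((depth(w,(u,v))*1e3).round().astype(int)) for u in (236,246,256,270)])
print("scene")
for v in range(160,182,2): print(v,[tuple((depth(q,(u,v))*1e3).round().astype(int)) for u in(258,261,264,267)])
def up(x,a,b,c,d,s): return cv2.resize(x["pixels"][a:b,c:d],s,interpolation=cv2.INTER_CUBIC)
cv2.imwrite("pics/w4.png",np.hstack([up(w,170,290,180,330,(400,320)),up(q,145,190,235,287,(400,346))[:320]]))
E
```

```text
[-0.000e+00 -4.150e+01 -2.576e+01  3.000e-02 -6.000e-02 -0.000e+00] [-0.   -0.02  0.01]
190 [(np.int64(433), np.int64(-49), np.int64(0)), (np.int64(454), np.int64(-55), np.int64(67)), (np.int64(456), np.int64(-62), np.int64(67)), (np.int64(459), np.int64(-72), np.int64(67))]
196 [(np.int64(428), np.int64(-51), np.int64(1)), (np.int64(450), np.int64(-56), np.int64(68)), (np.int64(454), np.int64(-63), np.int64(74)), (np.int64(455), np.int64(-74), np.int64(68))]
202 [(np.int64(421), np.int64(-52), np.int64(-1)), (np.int64(455), np.int64(-56), np.int64(98)), (np.int64(458), np.int64(-62), np.int64(102)), (np.int64(451), np.int64(-75), np.int64(71))]
208 [(np.int64(415), np.int64(-54), np.int64(0)), (np.int64(453), np.int64(-56), np.int64(106)), (np.int64(455), np.int64(-63), np.int64(105)), (np.int64(457), np.int64(-71), np.int64(103))]
214 [(np.int64(447), np.int64(-52), np.int64(104)), (np.int64(449), np.int64(-58), np.int64(104)), (np.int64(450), np.int64(-64), np.int64(103)), (np.int64(453), np.int64(-72), np.int64(104))]
220 [(np.int64(443), np.int64(-53), np.int64(105)), (np.int64(
[... 2697 characters left out ...]
64(460), np.int64(-63), np.int64(101)), (np.int64(451), np.int64(-56), np.int64(102)), (np.int64(357), np.int64(-153), np.int64(4))]
176 [(np.int64(394), np.int64(-166), np.int64(1)), (np.int64(444), np.int64(-82), np.int64(74)), (np.int64(442), np.int64(-67), np.int64(82)), (np.int64(364), np.int64(-145), np.int64(1))]
178 [(np.int64(400), np.int64(-157), np.int64(-1)), (np.int64(452), np.int64(-73), np.int64(73)), (np.int64(448), np.int64(-60), np.int64(80)), (np.int64(371), np.int64(-135), np.int64(1))]
180 [(np.int64(467), np.int64(-71), np.int64(71)), (np.int64(456), np.int64(-66), np.int64(70)), (np.int64(448), np.int64(-58), np.int64(72)), (np.int64(435), np.int64(-57), np.int64(66))]
```

View pics/w4.png

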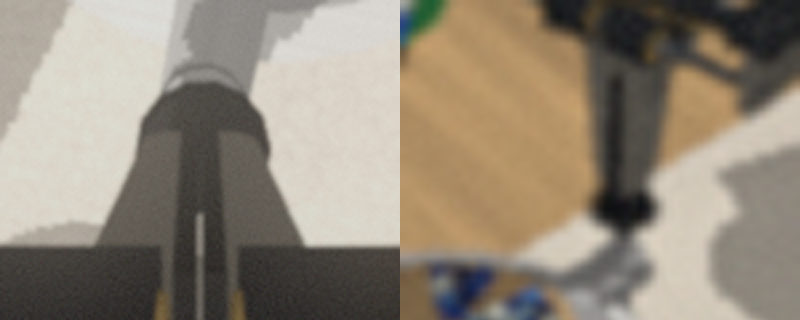

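The wrist depth shows the cap top still at 0.105. The fingertips end just above it, so they retract when closed. I continue down.

```bash
python3 -m inch '[[0,0,0.1,0,0,0],[0,0,0.1,0,0,0],[0,0,0.1,0,0,0],[0,0,0.1,0,0,0],[0,0,0.1,0,0,0],[0,0,0,0,0,0],[0,0,0,0,0,0],[0,0,0,0,0,0],[0,0,0,0,0,0],[0,0,0,0,0,0]]'
python3 g.py 0
```

```text
time: 7.85
tcp_pos: [0.4436, -0.0657, 0.1035]
tcp_rot: [0.0, 0.989, 0.149, 0.0]
wrist_force: [0.8, 0.5, 0.9]
grip_width: 0.0009
gripper_force: 0.0
tcp [ 0.4436 -0.0657  0.1035] rad 0.112 angle -0.01 toolyaw 17.12 z [ 0. -0. -1.]
F [0.85 0.45 0.87] j [-0.15  0.22  2.09 -0.    0.83  1.12] w 0.0008511771567923543 t 7.85
to target, tool cm [-0.  0. -0.]
```

```bash
python3 - <<'E'
from h import *
w=get_image("wrist")
for v in range(198,236,2):
    print(v,[tuple((depth(w,(u,v))*1e3).round().astype(int).tolist()) for u in (238,248,264)])
cv2.imwrite("pics/w5.png",cv2.resize(w["pixels"][170:290,180:330],(600,480),interpolation=cv2.INTER_CUBIC))
E
```

```text
198 [(427, -53, 0), (451, -58, 72), (454, -69, 69)]
200 [(426, -54, 1), (450, -58, 72), (454, -69, 74)]
202 [(423, -54, 0), (449, -58, 73), (452, -69, 73)]
204 [(421, -55, 0), (456, -57, 99), (458, -67, 99)]
206 [(420, -55, 1), (456, -57, 104), (458, -67, 102)]
208 [(418, -56, 0), (455, -57, 105), (458, -67, 105)]
210 [(451, -52, 102), (453, -58, 104), (456, -67, 105)]
212 [(450, -52, 104), (452, -58, 104), (455, -68, 104)]
214 [(449, -53, 103), (451, -58, 104), (454, -68, 105)]
216 [(448, -53, 105), (450, -59, 104), (452, -69, 103)]
218 [(446, -53, 104), (451, -59, 112), (451, -69, 105)]
220 [(449, -53, 114), (452, -59, 116), (453, -68, 112)]
222 [(449, -53, 117), (451, -59, 119), (453, -68, 116)]
224 [(449, -53, 120), (451, -59, 122), (453, -68, 120)]
226 [(448, -54, 122), (451, -59, 125), (453, -68, 123)]
228 [(449, -54, 126), (452, -59, 128), (454, -67, 127)]
230 [(449, -54, 129), (451, -59, 131), (453, -67, 129)]
232 [(449, -54, 132), (452, -59, 134), (454, -67, 133)]
234 [(450, -54, 136), (451, -59, 135), (454, -67, 135)]
```

View pics/w5.png

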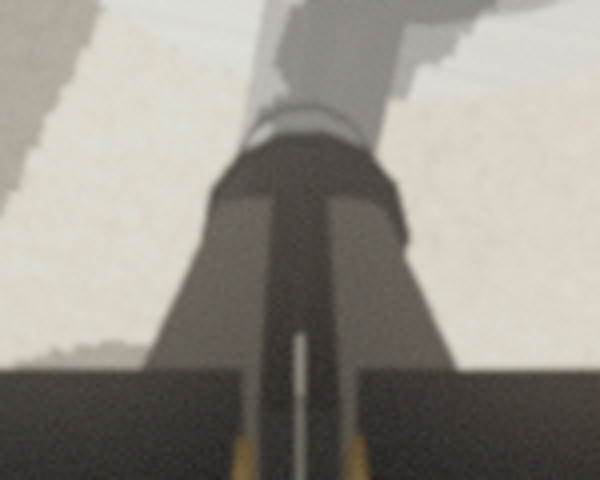

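The cap is still out at z = 0.104. The tip shows at about z = 0.110, so 4–7 mm remain. I continue down in fine steps, guided by force.

```bash
python3 -m inch '[[0,0,0.15,0,0,0],[0,0,0.15,0,0,0],[0,0,0.15,0,0,0],[0,0,0.15,0,0,0],[0,0,0.15,0,0,0],[0,0,0.1,0,0,0],[0,0,0,0,0,0],[0,0,0,0,0,0],[0,0,0,0,0,0],[0,0,0,0,0,0]]'
python3 g.py 0
```

```text
time: 8.9
tcp_pos: [0.4436, -0.0657, 0.0951]
tcp_rot: [0.0, 0.989, 0.149, 0.0]
wrist_force: [-0.5, 0.0, 4.2]
grip_width: 0.0007
gripper_force: 1.7
tcp [ 0.4436 -0.0657  0.0951] rad 0.112 angle -0.02 toolyaw 17.12 z [ 0. -0. -1.]
F [-0.5   0.02  4.19] j [-0.15  0.23  2.1   0.    0.81  1.12] w 0.0007362432640274682 t 8.9
to target, tool cm [-0.  0.  0.]
```

```bash
python3 -m inch '[[0,0,0.15,0,0,0],[0,0,0.15,0,0,0],[0,0,0.15,0,0,0],[0,0,0.15,0,0,0],[0,0,0.15,0,0,0],[0,0,0.15,0,0,0],[0,0,0.1,0,0,0],[0,0,0,0,0,0],[0,0,0,0,0,0],[0,0,0,0,0,0]]'
python3 g.py 10; python3 - <<'E'
from h import *
w=get_image("wrist"); print([depth(w,(u,v))[2].round(4) for u in(244,250,256,262,268) for v in(208,210,212)])
E
```

```text
time: 9.9
tcp_pos: [0.4436, -0.0657, 0.085]
tcp_rot: [-0.0, 0.989, 0.149, -0.0]
wrist_force: [-1.4, -0.2, 6.9]
grip_width: 0.0005
gripper_force: 3.4
tcp [ 0.4436 -0.0657  0.085 ] rad 0.1119 angle -0.01 toolyaw 17.12 z [-0.  0. -1.]
F [-1.35 -0.18  6.9 ] j [-0.15  0.25  2.11  0.    0.78  1.12] w 0.00046110890795318313 t 9.9
to target, tool cm [-0.2   1.94 -0.  ]
[np.float64(0.0853), np.float64(0.0895), np.float64(0.0922), np.float64(0.0912), np.float64(0.0912), np.float64(0.0912), np.float64(0.0914), np.float64(0.0924), np.float64(0.093), np.float64(0.0899), np.float64(0.0916), np.float64(0.0927), np.float64(0.071), np.float64(0.0887), np.float64(0.0914)]
```

The cap is at 0.092, so the pin is clear. Now I turn the table, yawing the tool with it.

```bash
python3 -m inch '[[-0.033,0.193,0.03,0,0,-1],[-0.066,0.385,0,0,0,-2],[-0.066,0.385,0,0,0,-2],[-0.066,0.385,0,0,0,-2],[-0.066,0.385,0,0,0,-2],[-0.066,0.385,0,0,0,-2],[-0.066,0.385,0,0,0,-2],[-0.066,0.385,0,0,0,-2],[-0.066,0.385,0,0,0,-2],[-0.033,0.193,0,0,0,-1]]'
python3 g.py 36; python3 - <<'E'
from h import *
w=get_image("wrist"); print([depth(w,(u,v))[2].round(4) for u in(250,256,262) for v in(210,212)])
t=get_image("top"); cv2.imwrite("pics/t6.png",np.hstack([cv2.resize(w["pixels"][170:290,180:330],(400,320)),cv2.resize(t["pixels"][140:260,210:360],(400,320),interpolation=cv2.INTER_CUBIC)]))
E
```

```text
time: 10.95
tcp_pos: [0.4527, -0.0997, 0.0847]
tcp_rot: [-0.0, 0.953, 0.302, -0.0]
wrist_force: [-3.2, 0.4, 7.7]
grip_width: 0.0004
gripper_force: 3.5
tcp [ 0.4527 -0.0997  0.0847] rad 0.1122 angle 18.05 toolyaw 35.2 z [-0.001 -0.    -1.   ]
F [-3.16  0.4   7.7 ] j [-0.22  0.27  2.08 -0.    0.79  0.74] w 0.0003927865983405864 t 10.95
to target, tool cm [-0.09  3.5  -0.  ]
[np.float64(0.0916), np.float64(0.0907), np.float64(0.0908), np.float64(0.0908), np.float64(0.0911), np.float64(0.0927)]
```

View pics/t6.png

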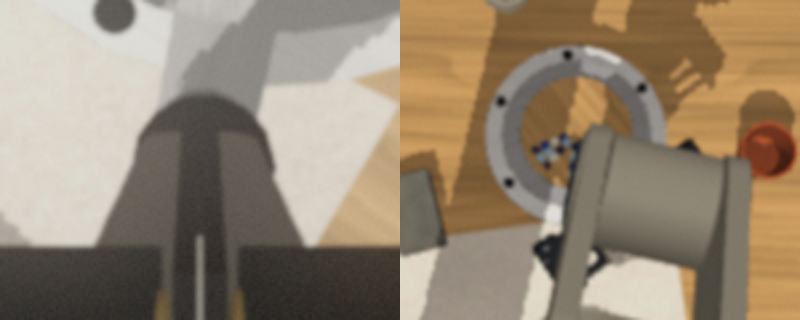

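The wrist view shows the starting hole exposed at (115,12) and the cap still centred under the tips, so the table is following.

```bash
python3 -m inch '[[-0.05,0.29,0,0,0,-1.5],[-0.066,0.385,0,0,0,-2],[-0.066,0.385,0,0,0,-2],[-0.083,0.481,0,0,0,-2.5],[-0.083,0.481,0,0,0,-2.5],[-0.083,0.481,0,0,0,-2.5],[-0.083,0.481,0,0,0,-2.5],[-0.083,0.481,0,0,0,-2.5],[-0.066,0.385,0,0,0,-2],[-0.05,0.29,0,0,0,-1.5]]'
python3 g.py 60
```

```text
time: 12.05
tcp_pos: [0.4768, -0.1341, 0.0847]
tcp_rot: [0.0, 0.88, 0.475, -0.0]
wrist_force: [-2.4, -0.8, 6.4]
grip_width: 0.0003
gripper_force: 3.5
tcp [ 0.4768 -0.1341  0.0847] rad 0.1123 angle 39.61 toolyaw 56.71 z [-0. -0. -1.]
F [-2.44 -0.82  6.41] j [-0.28  0.32  2.01 -0.    0.81  0.3 ] w 0.00031794230299878653 t 12.05
to target, tool cm [-0.01  3.97 -0.  ]
```

```bash
python3 -m inch '[[-0.05,0.29,0,0,0,-1.5],[-0.083,0.481,0,0,0,-2.5],[-0.083,0.481,0,0,0,-2.5],[-0.083,0.481,0,0,0,-2.5],[-0.083,0.481,0,0,0,-2.5],[-0.083,0.481,0,0,0,-2.5],[-0.083,0.481,0,0,0,-2.5],[-0.066,0.385,0,0,0,-2],[-0.05,0.29,0,0,0,-1.5],[0,0,0,0,0,0]]'
python3 g.py 60; python3 - <<'E'
from h import *
w=get_image("wrist"); cv2.imwrite("pics/w7.png",cv2.resize(w["pixels"],(800,600)))
print([depth(w,(u,v))[2].round(4) for u in(250,256,262) for v in(210,212)])
for d in nets.pinpoint(w,"plunger_top")[:1]: print(d,at_z(w,d["pixel"],.092))
m=(abs(w["z_map"])>0)
P=np.array([depth(w,(u,v)) for u in range(225,290) for v in range(195,235)]); q=P[(abs(P[:,2]-.0915)<.003)]
# visible cap top points: fit circle r=.017 to outer edge
from scipy.spatial import ConvexHull
h=q[ConvexHull(q[:,:2]).vertices][:,:2]; c=np.array([.55489,-.05336]); h=h[np.hypot(*(h-c).T)<.112]
from scipy.optimize import least_squares
r=least_squares(lambda x:np.hypot(*(h-x).T)-.017,[.51,-.156],loss="soft_l1",f_scale=.001).x
d=r-c; print("cap",r,np.hypot(*d),np.degrees(np.arctan2(d[1],d[0])+3.03067))
E
```

```text
time: 13.05
tcp_pos: [0.5099, -0.1562, 0.085]
tcp_rot: [0.001, 0.784, 0.62, 0.0]
wrist_force: [-0.3, -2.0, 6.0]
grip_width: 0.0008
gripper_force: 3.5
tcp [ 0.5099 -0.1562  0.085 ] rad 0.1123 angle 60.01 toolyaw 76.68 z [ 0.001 -0.001 -1.   ]
F [-0.27 -1.96  6.02] j [-0.3   0.36  1.93 -0.    0.84 -0.07] w 0.0008000930779137366 t 13.05
to target, tool cm [ 0.03  0.   -0.  ]
[np.float64(0.0903), np.float64(0.0918), np.float64(0.0915), np.float64(0.0919), np.float64(0.0914), np.float64(0.0925)]
cap [ 0.50927543 -0.1571557 ] 0.11337652265912881 59.920795342192804
```

View pics/w7.png

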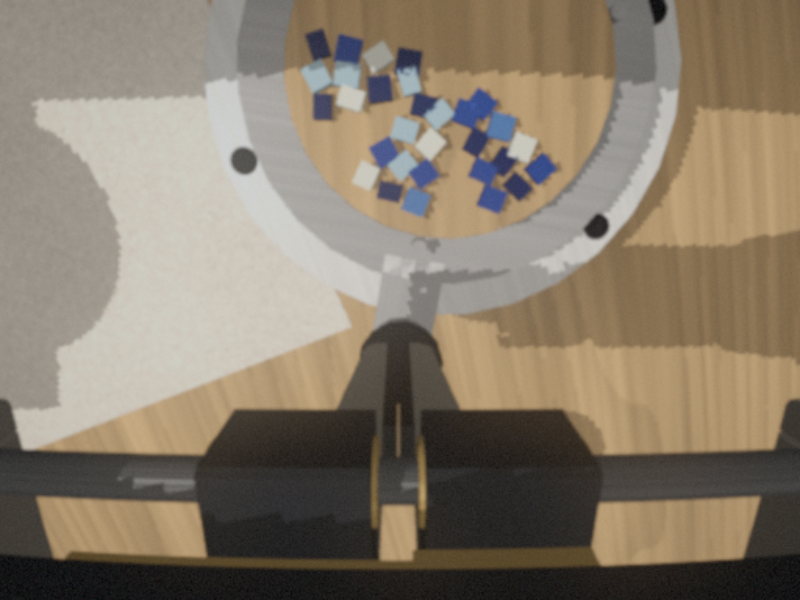

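The cap sits on the radius between the starting hole (243,160) and the following hole (597,226). The fit puts it at 59.9°. I release straight up, slowly at first.

```bash
python3 -m inch '[[0,0,-0.1,0,0,0],[0,0,-0.2,0,0,0],[0,0,-0.2,0,0,0],[0,0,-0.2,0,0,0],[0,0,-0.2,0,0,0],[0,0,-0.2,0,0,0],[0,0,-0.2,0,0,0],[0,0,-0.2,0,0,0],[0,0,-0.5,0,0,0],[0,0,-0.5,0,0,0]]'
python3 g.py 60
python3 -m inch '[[0,0,-1,0,0,0],[0,0,-1.5,0,0,0],[0,0,-2,0,0,0],[-2,0,-2,0,0,0],[-3,0,-2,0,0,0],[-3,0,-2,0,0,0],[-3,0,-1,0,0,0],[-3,0,0,0,0,0],[-2,0,0,0,0,0],[0,0,0,0,0,0]]'
python3 - <<'E'
from h import *
c=np.array([.55489,-.05336])
for n in("wrist","scene","top"):
    w=get_image(n); cv2.imwrite(f"pics/f_{n}.png",w["pixels"])
    for d in nets.pinpoint(w,"plunger_top")[:1]:
        x=at_z(w,d["pixel"],.105); e=x[:2]-c; print(n,d["confidence"],x,depth(w,d["pixel"]),np.hypot(*e),np.degrees(np.arctan2(e[1],e[0])+3.03067))
    for d in nets.pinpoint(w,"panel")[:1]: print("panel",d["confidence"],at_z(w,d["pixel"],.068))
    if n=="wrist":
        P=np.array([depth(w,(u,v)) for u in range(0,512) for v in range(0,384)]); q=P[(abs(P[:,2]-.1)<.012)&(np.hypot(P[:,0]-.51,P[:,1]+.156)<.025)]
        print(len(q)); 
        if len(q): print(np.median(q,0),q[:,2].mean())
E
```

```text
time: 14.15
tcp_pos: [0.5086, -0.1554, 0.1097]
tcp_rot: [-0.0, 0.785, 0.62, -0.0]
wrist_force: [-0.8, 0.5, -0.5]
grip_width: 0.0006
gripper_force: 0.0
tcp [ 0.5086 -0.1554  0.1097] rad 0.112 angle 59.24 toolyaw 76.62 z [-0.001  0.    -1.   ]
F [-0.78  0.54 -0.54] j [-0.3   0.33  1.92  0.    0.9  -0.07] w 0.0005692484770384273 t 14.15
to target, tool cm [-0.03  0.15 -0.  ]
time: 15.15
tcp_pos: [0.4714, -0.3133, 0.2255]
tcp_rot: [0.001, 0.785, 0.619, -0.0]
wrist_force: [-0.0, -0.2, 0.3]
grip_width: 0.0005
gripper_force: 0.0
wrist 0.64 [ 0.51174644 -0.1594628   0.105     ] [ 0.51190659 -0.15892463  0.1030381 ] 0.1145389535975467 61.51694049183507
1032
[ 0.50782297 -0.1594447   0.10428595] 0.10411820575086832
scene 0.39 [ 0.51331263 -0.15525576  0.105     ] [ 0.51474234 -0.1531184   0.10681945] 0.11005191136409012 61.44725794088194
panel 0.6 [ 0.55362873 -0.06275548  0.068     ]
top 0.67 [ 0.50820369 -0.14660695  0.105     ] [ 0.50833336 -0.14676813  0.10361695] 0.10428137650100995 57.048669260564544
panel 0.77 [ 0.56970636 -0.05156924  0.068     ]
```

View pics/f_wrist.png

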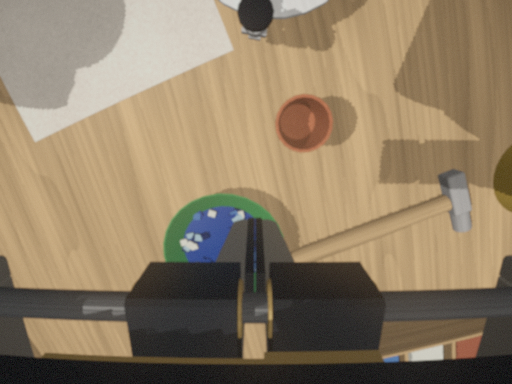

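The cap, at (255,13), is back at its original height of 0.104 m, and its position fits the 60° hole. The arm is clear and the cup and bowl are undisturbed, so I'm handing the job in.

```bash
python3 -c "
from h import *
print(ticket.sign_off())"
```

```text
the job is handed in; nothing more can be done
None
```

The table is turned counterclockwise to the very next hole and, as the cap is back at its full height there, locked again; the panel is still lying on it, the arm is clear, and I handed the job in at about 15 s.

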